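# Close up the cutting-template case

### The arm

A 6-joint arm with a two-finger parallel gripper is mounted at the origin on the work surface. World frame = base frame: x ahead of the robot, y to its left, z up, the work surface at z = 0. Lengths are in mm, angles in rad, forces in N, time in s.
With the tool pointing down it reaches from about 275 to 725 mm from the base axis. Payload 5.6 kg.
Tool frame: the origin (TCP) lies midway between the tips of the shut fingers; the grasp point (between the pads) lies bot.grip_point_offset behind it (bot.grip_point_offset is the distance from the TCP to the grasp point, in mm); z points along the fingers, y is the line along which they close (so a half turn about z gives the same grasp; the last joint's range is limited). The gripper opens to 85 mm and grips with 20 to 120 N. Pads are 22 mm wide; open, the fingers measure 114 mm over their backs; the gripper's body (76 mm by 85 mm) begins 54 mm behind the grasp point. The pads swing forward as they close: fully open they stand 13 mm farther back than shut.
Start: joints at [1.593, 0.255, 0.108, 0, -1.424, -0.285], TCP at [142.855, 531.117, 231.283] pointing down, gripper open.
Joint ranges: [-2.95, 2.95], [-1.21, 1.97], [-1.09, 1.5], [-2.87, 1.71], [-2.94, -0.07], [-3.05, 3.05]. Speed limits (rad/s): [2.57, 2.57, 3.14, 3.14, 3.14, 3.14].

### API

Orientations are given as [roll, pitch, yaw] about the fixed x, y, z axes, in that order (R = Rz(yaw) Ry(pitch) Rx(roll)).
In Python, from station import monitor, grab_frame, get_calibration, order, bot gives the robot as it stands. The module is installed in compiled form; this text tells all that it offers.
- The arm moves only by the shell command python3 -m creep 'ROWS'. ROWS is JSON, a list that holds one entry, the list of rows, each a list of 7 numbers: the turn, a rotation vector about the tool's x, y, z in units of 5 degrees (1.0 is 5 degrees), then the shift along the tool's x, y, z in m, then the gripper's target within -1 to 1 (fully open at 1, half-way at 0, shut at -1). A call has 1 to 5 rows; each row is the pose to reach, as a shift and turn from the pose commanded when the call began, along the tool's axes at that moment; what a row does not reach only later rows make up. A row lasts 1/10 s, in which the tool goes at most 50 mm and 8.59 degrees, less where a joint would pass 70% of its speed; a pose out of reach is approached as far as the arm can. A call with a gripper value outside its range is refused whole. The fingers move at their own pace and stop on an object; the grip force is fixed at half the most. Time passes only in rows, so rows that repeat a pose let the fingers close. It gives the time, the measured TCP pose, the force, the opening and the grip force at its end, in the units of the state.
- monitor.read_state(): the state, without advancing time (a new reading comes with each control period).
- grab_frame(name): name is "scene" or "top" or "wrist"; returns the picture (400x640x3 uint8, blue, green, red); there is no depth.
- get_calibration(name): a dict with "camera_matrix" (3x3 intrinsics, pixels), "D" ([k1, k2, p1, p2, k3] as OpenCV has them; the pictures are not rectified), "view" (4x4, takes a point from world to camera coordinates). Camera axes: x right, y up, looking along -z (the intrinsics and any distortion apply to the point x, -y, -z); pixel columns grow to the right and rows downward; lengths in mm; the calibration is good to about 2 mm. A picture is of the moment at which its call begins: read the wrist's pose just before it. get_calibration takes no time and is no camera call; for the wrist camera it gives the pose at the moment of the call.
- order.finish_job(): hands the job in; it is judged then, once.
The state is a dict: "time_s": time; "joint_positions": joint angles; "dq": joint speeds; "tau": joint torques, N m; "ee_pos": TCP position; "eef_rot": TCP orientation; "contact_force": force on the tool from outside, world axes, zero at the start; "torque": the same for the moment, N m; "gripper_width": opening from 0.0 (shut) to 1.0 (fully open); "grip_force": force on a finger pad.
Only numpy, scipy, OpenCV 4.12 (cv2) and the standard library are available. Lean on these libraries where they do the work, as an engineer would, in place of code of your own. Each camera call takes 0.05 s, during which the arm holds its last target. There are 200 camera calls.

### The job

Put the cutting templates away: push the case's upright hold-down flap all the way down so that it lies flat over the templates, and only then swing the open lid fully shut over it, without slamming it. Just push with the fingers: pick nothing up, leave the tools lying in the case, and leave everything else on the bench where it stands.

Things in the scene. Friction and masses are not known exactly. Their poses are not given: they have to be found in the camera images.
- case: template case: plywood box fixed to the bench, 250 (its x) x 190 (its y) x 70 mm high, walls 8 mm, its +y to the robot's right (yaw pi, up to 0.54 rad either way). Origin: centre of its underside, z up. Lid hinged on its +y rim. A divider at y = -55 mm parts a wide bay (+y) with a stack of flat egg-shaped templates, top 36 mm above the bench, from a 29 mm wide bay (-y) with two marking tools.
- flap (a joint): hold-down flap, rad: 0 = flat over the templates (stop), 1.57 = upright, stop at 1.7. Wooden plate 210 (along case x) x 110 x 6 mm hinged on the divider; folds down towards case +y. At 0 its upper face is 52.5 mm above the bench, below the rim; nothing is in its way. Stiff hinge: stays where left; takes 1 to 2 N at its edge to turn, all the way down.
- flap_hinge (a point): middle of the flap's hinge axis, fixed on the case at (0, -55, 46.5) mm in its frame. At angle 0 this axis is at the flap's underside; the 6 mm thickness lies above it (on the flap's -y side when upright).
- flap_edge (a point): middle of the flap's free edge, 110 mm from the hinge axis, on the face that is the underside when flat.
- lid (a joint): lid, rad: 0 = fully shut on the rim (stop), 1.57 = upright, starts leaning back past that, stop at 1.95. Plywood board 250 (along case x) x 190 x 9 mm hinged on the case's +y rim; swings shut towards case -y. Shut, its upper face is 79.5 mm above the bench. Stiff hinge: stays where left; takes 1 to 4 N at its edge to turn, all the way down.
- lid_hinge (a point): middle of the lid's hinge axis, fixed on the case at (0, 95, 70.5) mm in its frame. When the lid is shut this axis is at its underside; the 9 mm thickness lies above it (on the +y, outer side when upright).
- lid_edge (a point): middle of the lid's free edge, 190 mm from the hinge axis, on the lid's outer face (the top face when shut).
- awl: awl lying loose along the case's x in its narrow bay: wooden handle 75 x 18 x 18 mm and a 45 mm steel point. Origin on its underside. To be left there.
- chalk: white chalk block 50 x 16 x 14 mm, loose in the narrow bay of the case. Origin at the centre of its underside. To be left there.
- tin: plain steel tin, 70 mm across, 90 mm high, standing loose near the case; origin at the centre of its underside. Bystander.
- weight: dark steel pattern weight with a knob, 64 mm across, 66 mm high, standing loose near the case; origin at the centre of its underside. Bystander.
- tape: roll of white tape lying flat, 90 mm across, 24 mm high, loose near the case; origin at the centre of its underside. Bystander.
- cup: black plastic cup, 72 mm across, 85 mm high, standing loose near the case; origin at the centre of its underside. Bystander.
- mallet: hammer lying loose on the bench to the robot's right of the case; origin on its underside near the middle. Bystander.
Things that resemble listed ones, but are neither listed nor needed, are in the scene too. Several things have the shape of the awl; the one meant has the colours described above.

How it is judged (in metres and radians):
On the way, in this order (a step that is already met when the one before it is completed fails the run):
1. the flap is folded down flat over the templates (value of joint flap below 0.1 rad), for 0.2 s.
2. the lid is fully shut over the folded flap (value of joint lid below 0.03 rad and value of joint flap below 0.1 rad), for 0.2 s.
At the end, for the whole second after the job is handed in: The flap lies flat (below 0.1 rad), the lid is fully shut (below 0.03 rad) and at rest, the awl and the chalk lie in the case (origin below 30 mm), and tin, weight, tape roll, cup and hammer are within 30 mm of where they stood (all of step 2 and velocity of joint lid between -0.05 and 0.05 rad/s and distance of each of tin, weight, tape, cup, mallet from where it was at the start of the episode below 0.03 m and z of each of awl, chalk in the frame of case below 0.03 m); the robot touches nothing.
It fails at once if the lid is swung in (below 1.2 rad) before the flap is down (0.1 rad) (value of joint lid below 1.2 rad and value of joint flap above 0.1 rad).
It fails at once if the lid is slammed (closing faster than 3 rad/s) (velocity of joint lid below -3 rad/s).
It fails at once if the awl or the chalk is lifted in the case (origin more than 30 mm above the case's underside) (z of any of awl, chalk in the frame of case above 0.03 m).
It fails at once if the tin, weight, tape roll, cup or hammer is lifted or moved by more than 30 mm (distance of any of tin, weight, tape, cup, mallet from where it was at the start of the episode above 0.03 m).
It also fails if it takes over 50 s, if anything falls off the work surface, if the arm or the gripper's body presses on something with over 40 N, if the wrist force passes 120 N, or if a joint passes its speed limit or range.

## Working session

There is one attempt and no reset: what is moved stays moved. The work goes in short steps, Python scripts to look and compute and a shell command to move; the robot and the scene stay as the last step left them, time stands still between calls to the robot, and variables do not carry over. Pictures are saved under pics/ and viewed, at most 10 in all, crops included, and the job is handed in when it is done.

```bash
mkdir -p pics; python3 - <<'E'
from station import monitor, grab_frame, get_calibration, bot
import cv2
for n in("scene","top"):
    cv2.imwrite(f"pics/{n}0.png",grab_frame(n)); c=get_calibration(n); print(n,c)
s=monitor.read_state(); print(s["time_s"],s["ee_pos"],s["eef_rot"],bot.grip_point_offset)
E
```

```text
scene {'camera_matrix': array([[435.610498  ,   0.        , 323.42754801],
       [  0.        , 435.610498  , 197.27060027],
       [  0.        ,   0.        ,   1.        ]]), 'D': array([-0.07949471,  0.        ,  0.        ,  0.        ,  0.        ]), 'view': array([[-6.84498737e-01,  7.28910926e-01,  1.22613594e-02,
         3.63079730e+02],
       [-5.37435921e-01, -5.15911510e-01,  6.67081663e-01,
         2.02531303e+02],
       [ 4.92568889e-01,  4.50026860e-01,  7.44883692e-01,
        -1.60324553e+03],
       [ 0.00000000e+00,  0.00000000e+00,  0.00000000e+00,
         1.00000000e+00]])}
top {'camera_matrix': array([[500.1255592 ,   0.        , 317.55060364],
       [  0.        , 500.1255592 , 204.90265817],
       [  0.        ,   0.        ,   1.        ]]), 'D': array([0.01163014, 0.        , 0.        , 0.        , 0.        ]), 'view': array([[-1.94304428e-02, -9.99605596e-01,  2.02758785e-02,
        -4.05419350e+01],
       [ 9.95817189e-01, -1.75379663e-02,  8.96690940e-02,
        -5.07472907e+02],
       [-8.92781304e-02,  2.19333786e-02,  9.95765204e-01,
        -1.28788916e+03],
       [ 0.00000000e+00,  0.00000000e+00,  0.00000000e+00,
         1.00000000e+00]])}
0.1 [142.74779067 530.71105318 230.51794035] [ 3.13996301e+00 -9.61003532e-05 -2.62905427e-01] 18.700000000000003
```

View pics/scene0.png

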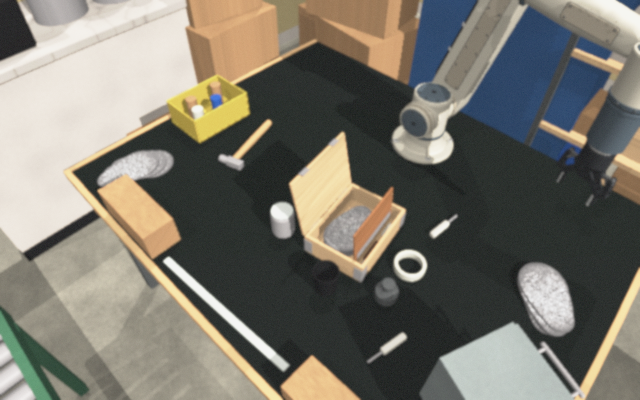

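View pics/top0.png

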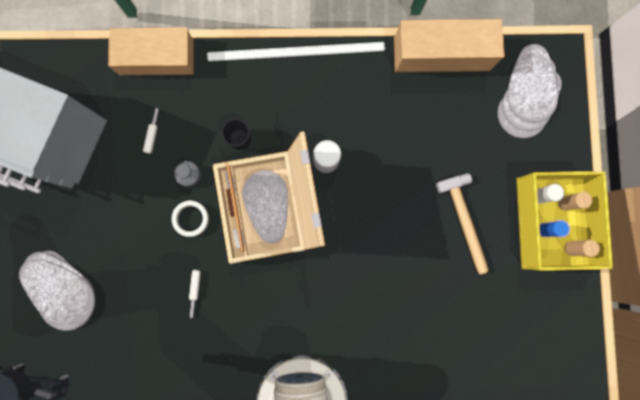

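Scene: the case with its lid open to the robot's right, flap upright, tin by the lid, cup, weight and tape around. Top: left rim corners of the case are near (214,165) and (229,263), the lid spans (303,133) to (324,246), the tin is at (327,156), the cup (236,133), the weight (187,173) and the tape (189,218). I'll zoom in for corners.

```bash
python3 - <<'E'
import cv2
a=cv2.imread("pics/top0.png")[110:280,160:350]; b=cv2.imread("pics/scene0.png")[125:285,265:425]
a=cv2.resize(a,None,fx=3,fy=3,interpolation=cv2.INTER_CUBIC); cv2.imwrite("pics/t1.png",a)
cv2.imwrite("pics/s1.png",cv2.resize(b,None,fx=3.5,fy=3.5,interpolation=cv2.INTER_CUBIC))
E
```

```text
(no output)
```

View pics/t1.png

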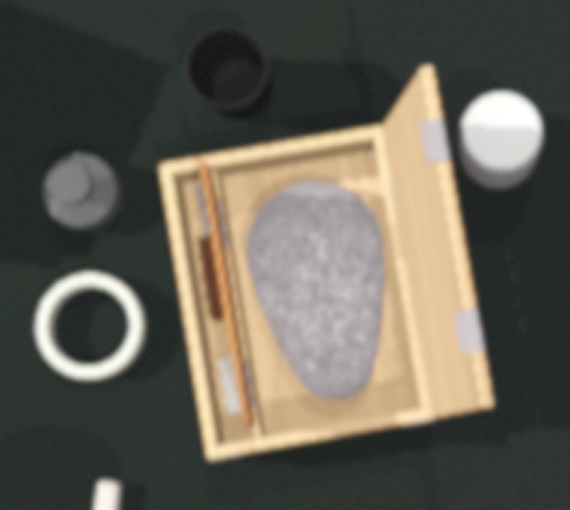

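View pics/s1.png

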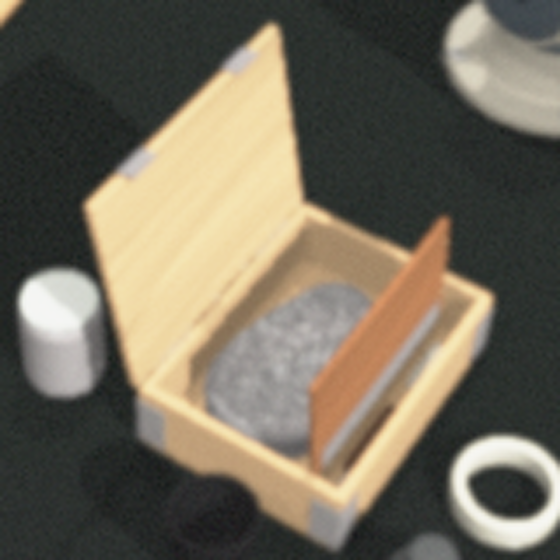

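Zoomed. Top: rim corners are at crop (160,163), (209,460), (382,125) and (432,420), lid edge at (430,66)–(493,406), flap edge at (203,165)–(248,420). Scene: the matching corners are visible, and the flap is upright over the narrow bay. I'll fit the case pose and both joint angles to these.

```bash
cat > h.py <<'E'
import numpy as np, cv2
from station import get_calibration, monitor
def proj(n,P):
    c=get_calibration(n); V=c["view"]; q=np.asarray(P,float)@V[:3,:3].T+V[:3,3]; q=q*[1,-1,-1]
    return cv2.projectPoints(q,np.zeros(3),np.zeros(3),c["camera_matrix"],c["D"])[0][:,0]
def Rc(a): return np.array([[np.cos(a),-np.sin(a),0],[np.sin(a),np.cos(a),0],[0,0,1]])
def lidpt(x,r,t,th): return [x,95-r*np.cos(th)+t*np.sin(th),70.5+r*np.sin(th)+t*np.cos(th)]
def flappt(x,r,t,th): return [x,-55+r*np.cos(th)-t*np.sin(th),46.5+r*np.sin(th)+t*np.cos(th)]
def pts(p):
    L=[[-125,-95,70],[125,-95,70],[-125,95,70],[125,95,70],lidpt(-125,190,4.5,p[3]),lidpt(125,190,4.5,p[3]),flappt(-105,110,3,p[4]),flappt(105,110,3,p[4])]
    return np.array(L)@Rc(p[2]).T+[p[0],p[1],0]
def tcp():
    P=np.load("case.npy"); s=monitor.read_state()
    print(s["time_s"],"case-frame tcp",((np.array(s["ee_pos"])-[P[0],P[1],0])@Rc(P[2])).round(1),"rot",np.round(s["eef_rot"],3),"F",(np.array(s["contact_force"])@Rc(P[2])).round(1))
E
python3 - <<'E'
from h import *
from scipy.optimize import least_squares
t=np.array([[160,163],[209,460],[382,125],[432,420],[430,66],[493,406],[203,165],[248,420]])/3+[160,110]
s=np.array([[342,493],[493,297],[145,390],[308,207],[88,205],[274,25],[313,387],[446,220]])/3.5+[265,125]
f=lambda p:np.concatenate([proj("top",pts(p))-t,proj("scene",pts(p))-s]).ravel()
r=least_squares(f,[550,50,2.97,1.8,1.57],x_scale=[10,10,.1,.1,.1],loss="soft_l1")
print(r.x.round(3)); print(f(r.x).reshape(-1,2).round(1).tolist()); np.save("case.npy",r.x)
tcp(); print("dyaw(5deg units, want yaw)",r.x[2]-np.pi)
# bystander tops: ray at height
c=get_calibration("top");V=c["view"]
for n,u,z in [("tin",(327,152),90),("cup",(236,131),85),("weight",(184,170),66),("tape",(189,218),24)]:
    d=cv2.undistortPoints(np.array([[u]],float),c["camera_matrix"],c["D"])[0,0]
    d=np.array([d[0],-d[1],-1])@V[:3,:3]; o=-V[:3,:3].T@V[:3,3]; w=o+d*(z-o[2])/d[2]
    print(n,w.round(),((w-[r.x[0],r.x[1],0])@Rc(r.x[2])).round())
E
```

```text
[499.402 101.174   3.3     1.78    1.474]
[[-0.6, 1.0], [-1.0, -0.3], [-0.6, 0.8], [-0.2, -0.5], [-0.3, 0.6], [-0.9, 0.4], [-0.5, -1.1], [-0.9, 1.8], [-0.0, 2.2], [-0.4, -0.8], [-1.8, -0.9], [-1.7, -1.4], [-1.0, -0.0], [-1.2, -0.6], [-1.0, -0.1], [-0.4, -1.3]]
0.1 case-frame tcp [ 284.5 -480.4  230.5] rot [ 3.14  -0.    -0.263] F [-0.2 -0.2 -0.4]
dyaw(5deg units, want yaw) 0.15835028157213893
tin [634. -75.  90.] [-105.  195.   90.]
cup [692. 153.  85.] [-198.  -21.   85.]
weight [598. 288.  66.] [-126. -169.   66.]
tape [478. 285.  24.] [  -8. -185.   24.]
```

```bash
python3 -m creep '[[[0,0,-1.65,0,0,0,-1],[0,0,-3.3,0,0,0,-1],[0,0,-4.83,0,0,0,-1],[0,0,-4.83,0,0,0,-1]]]'; python3 -c "from h import *;tcp()"
```

```text
time_s: 0.5
ee_pos: [142.8, 530.9, 230.8]
eef_rot: [3.141, 0.0, 0.16]
contact_force: [0.1, 0.3, 1.1]
gripper_width: 0.335
grip_force: 0.0
0.5 case-frame tcp [ 284.4 -480.5  230.8] rot [3.141 0.    0.16 ] F [-0.1 -0.3  1.1]
```

```bash
python3 -m creep '[[[0,0,0,0.03,0.035,0,-1],[0,0,0,0.06,0.07,0,-1],[0,0,0,0.09,0.105,0,-1],[0,0,0,0.12,0.14,0,-1],[0,0,0,0.15,0.175,0,-1]]]'; python3 -m creep '[[[0,0,0,0.028,0.04,0,-1],[0,0,0,0.056,0.08,0,-1],[0,0,0,0.084,0.12,0,-1],[0,0,0,0.112,0.16,0,-1],[0,0,0,0.134,0.195,0,-1]]]'; python3 -c "from h import *;tcp()"
```

```text
time_s: 1.0
ee_pos: [319.6, 380.5, 231.2]
eef_rot: [3.142, 0.0, 0.155]
contact_force: [0.2, 0.5, -0.5]
gripper_width: 0.002
grip_force: 0.0
time_s: 1.5
ee_pos: [483.0, 208.6, 231.1]
eef_rot: [3.141, 0.0, 0.154]
contact_force: [0.5, 1.3, 0.6]
gripper_width: 0.001
grip_force: 0.0
1.5 case-frame tcp [  -0.7 -108.7  231.1] rot [3.141 0.    0.154] F [-0.7 -1.2  0.6]
```

```bash
python3 -m creep '[[[0,0,0,0,0,0.035,-1],[0,0,0,0,0,0.07,-1],[0,0,0,0,0,0.1,-1],[0,0,0,0,0.015,0.1,-1],[0,0,0,0,0.03,0.1,-1]]]';python3 -m creep '[[[0,0,0,0,0.01,0,-1],[0,0,0,0,0.02,0,-1],[0,0,0,0,0.03,0,-1],[0,0,0,0,0.04,0,-1],[0,0,0,0,0.045,0,-1]]]';  python3 -c "from h import *;tcp()"
```

```text
time_s: 2.0
ee_pos: [486.6, 180.0, 131.4]
eef_rot: [3.141, 0.001, 0.157]
contact_force: [0.2, -0.2, 0.9]
gripper_width: -0.0
grip_force: 0.0
time_s: 2.5
ee_pos: [493.8, 135.8, 131.6]
eef_rot: [-3.141, -0.0, 0.158]
contact_force: [0.0, 1.2, -0.5]
gripper_width: 0.002
grip_force: 0.4
2.5 case-frame tcp [ 1.000e-01 -3.500e+01  1.316e+02] rot [-3.141 -0.     0.158] F [-0.2 -1.2 -0.5]
```

```bash
python3 -m creep '[[[0,0,0,0,0.01,0.009,-1],[0,0,0,0,0.02,0.02,-1],[0,0,0,0,0.029,0.029,-1],[0,0,0,0,0.037,0.039,-1],[0,0,0,0,0.042,0.048,-1]]]';python3 -m creep '[[[0,0,0,0,0.004,0.01,-1],[0,0,0,0,0.006,0.018,-1],[0,0,0,0,0.008,0.025,-1],[0,0,0,0,0.008,0.029,-1],[0,0,0,0,0.008,0.03,-1]]]';  python3 -c "from h import *;tcp()"
```

```text
time_s: 3.0
ee_pos: [500.0, 94.0, 82.0]
eef_rot: [3.141, 0.001, 0.158]
contact_force: [0.5, -0.4, 1.5]
gripper_width: 0.001
grip_force: 0.5
time_s: 3.5
ee_pos: [501.2, 87.2, 52.7]
eef_rot: [3.141, 0.001, 0.159]
contact_force: [0.2, 0.2, 0.8]
gripper_width: 0.002
grip_force: 0.3
3.5 case-frame tcp [ 0.4 14.1 52.7] rot [3.141e+00 1.000e-03 1.590e-01] F [-0.2 -0.2  0.8]
```

```bash
python3 -m creep '[[[0,0,0,0,0,0.001,-1],[0,0,0,0,0,0.002,-1],[0,0,0,0,0,0.003,-1],[0,0,0,0,0,0.003,-1]]]'
```

```text
time_s: 3.9
ee_pos: [501.5, 87.3, 52.4]
eef_rot: [3.141, -0.001, 0.16]
contact_force: [-7.5, -0.5, 15.6]
gripper_width: 0.004
grip_force: 7.8
```

The flap presses back with 15 N at z = 52.4 mm, so it is down on its stop. Next I go up and over the lid.

```bash
python3 -m creep '[[[0,0,0,0,0,-0.02,-1],[0,0,0,0,0,-0.065,-1],[0,0,0,0,0,-0.11,-1],[0,0,0,0,0,-0.155,-1],[0,0,0,0,0,-0.2,-1]]]';python3 -m creep '[[[0,0,0,0,0,-0.045,-1],[0,0,0,0,0.045,-0.055,-1],[0,0,0,0,0.09,-0.055,-1],[0,0,0,0,0.135,-0.055,-1],[0,0,0,0,0.175,-0.055,-1]]]';  python3 - <<'E'
from h import *;tcp()
from station import grab_frame
cv2.imwrite("pics/s2.png",cv2.resize(grab_frame("scene")[80:300,230:450],None,fx=2.5,fy=2.5))
E
```

```text
time_s: 4.4
ee_pos: [501.2, 87.3, 252.7]
eef_rot: [-3.141, -0.001, 0.159]
contact_force: [0.8, 0.7, -0.1]
gripper_width: -0.004
grip_force: 0.0
time_s: 4.9
ee_pos: [529.3, -87.2, 305.8]
eef_rot: [-3.142, -0.001, 0.159]
contact_force: [1.2, 1.0, -0.1]
gripper_width: 0.001
grip_force: 0.0
4.9 case-frame tcp [2.000e-01 1.907e+02 3.058e+02] rot [-3.142e+00 -1.000e-03  1.590e-01] F [-1.4 -0.8 -0.1]
```

View pics/s2.png

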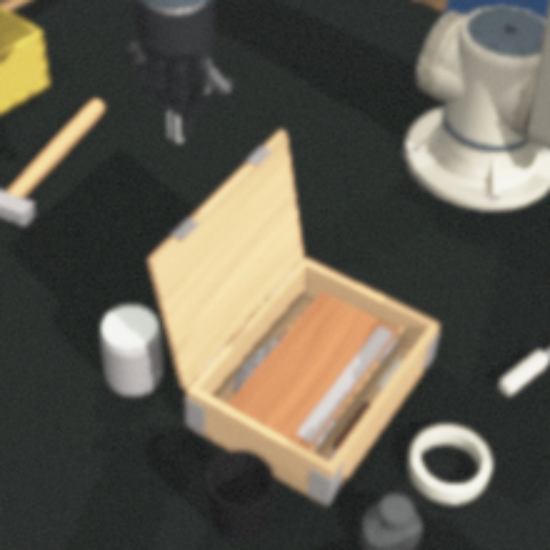

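Flap lies flat and the lid is still leaning back; gripper is clear behind the lid. I'll lower it and push the lid.

```bash
python3 -m creep '[[[0,0,0,0,0,0.04,-1],[0,0,0,0,0,0.08,-1],[0,0,0,0,-0.02,0.081,-1],[0,0,0,0,-0.035,0.081,-1],[0,0,0,0,-0.045,0.081,-1]]]';python3 -m creep '[[[0,0,0,0,-0.012,0,-1],[0,0,0,0,-0.025,0,-1],[0,0,0,0,-0.04,0,-1],[0,0,0,0,-0.055,0.001,-1],[0,0,0,0,-0.07,0.003,-1]]]';  python3 -c "from h import *;tcp()"
```

```text
time_s: 5.45
ee_pos: [522.2, -40.5, 225.4]
eef_rot: [3.14, -0.001, 0.16]
contact_force: [-0.3, -2.1, 1.4]
gripper_width: -0.006
grip_force: 1.2
time_s: 5.95
ee_pos: [511.3, 29.2, 221.9]
eef_rot: [-3.141, -0.002, 0.159]
contact_force: [1.9, -2.7, -0.4]
gripper_width: 0.001
grip_force: 1.0
5.95 case-frame tcp [ -0.4  72.9 221.9] rot [-3.141e+00 -2.000e-03  1.590e-01] F [-1.4  3.  -0.4]
```

```bash
python3 -m creep '[[[0,0,0,0,-0.014,0.005,-1],[0,0,0,0,-0.027,0.01,-1],[0,0,0,0,-0.04,0.016,-1],[0,0,0,0,-0.053,0.025,-1],[0,0,0,0,-0.065,0.035,-1]]]';python3 -m creep '[[[0,0,0,0,-0.011,0.01,-1],[0,0,0,0,-0.021,0.022,-1],[0,0,0,0,-0.03,0.035,-1],[0,0,0,0,-0.038,0.048,-1],[0,0,0,0,-0.044,0.06,-1]]]';  python3 -c "from h import *;tcp()"
```

```text
time_s: 6.45
ee_pos: [500.6, 93.4, 185.6]
eef_rot: [-3.141, -0.0, 0.159]
contact_force: [0.6, -0.7, 2.6]
gripper_width: -0.001
grip_force: 0.9
time_s: 6.95
ee_pos: [493.3, 136.1, 124.8]
eef_rot: [3.141, 0.001, 0.159]
contact_force: [0.3, -2.2, 0.6]
gripper_width: 0.003
grip_force: 0.7
6.95 case-frame tcp [  0.5 -35.5 124.8] rot [3.141e+00 1.000e-03 1.590e-01] F [0.  2.3 0.6]
```

```bash
python3 -m creep '[[[0,0,0,0,-0.005,0.012,-1],[0,0,0,0,-0.008,0.024,-1],[0,0,0,0,-0.01,0.034,-1],[0,0,0,0,-0.01,0.041,-1],[0,0,0,0,-0.01,0.045,-1]]]';python3 -m creep '[[[0,0,0,0,0,0.001,-1],[0,0,0,0,0,0.002,-1],[0,0,0,0,0,0.003,-1],[0,0,0,0,0,0.003,-1]]]';  python3 -c "from h import *;tcp()"
```

```text
time_s: 7.45
ee_pos: [492.0, 145.5, 80.6]
eef_rot: [-3.141, 0.001, 0.159]
contact_force: [-1.2, 0.2, 1.9]
gripper_width: 0.004
grip_force: 0.6
time_s: 7.85
ee_pos: [492.3, 145.4, 79.5]
eef_rot: [-3.142, -0.001, 0.159]
contact_force: [-4.2, 0.4, 7.6]
gripper_width: 0.002
grip_force: 3.8
7.85 case-frame tcp [  0.1 -44.8  79.5] rot [-3.142e+00 -1.000e-03  1.590e-01] F [ 4.  -1.1  7.6]
```

```bash
python3 -m creep '[[[0,0,0,0,0,0.001,-1],[0,0,0,0,0,0.002,-1],[0,0,0,0,0,0.002,-1]]]';python3 -m creep '[[[0,0,0,0,0,-0.02,-1],[0,0,0,0,0,-0.06,-1],[0,0,0,0,0,-0.1,-1],[0,0,0,0,0,-0.14,-1],[0,0,0,0,0,-0.14,-1]]]';  python3 - <<'E'
from station import grab_frame
import cv2
cv2.imwrite("pics/s3.png",cv2.resize(grab_frame("scene")[100:300,200:450],None,fx=2.5,fy=2.5))
E
```

```text
time_s: 8.15
ee_pos: [492.4, 145.4, 79.4]
eef_rot: [-3.142, -0.002, 0.159]
contact_force: [-10.5, -0.9, 20.9]
gripper_width: 0.002
grip_force: 10.4
time_s: 8.65
ee_pos: [495.3, 146.2, 222.9]
eef_rot: [-3.139, -0.012, 0.159]
contact_force: [-0.1, 0.0, 0.3]
gripper_width: -0.005
grip_force: 0.0
```

View pics/s3.png

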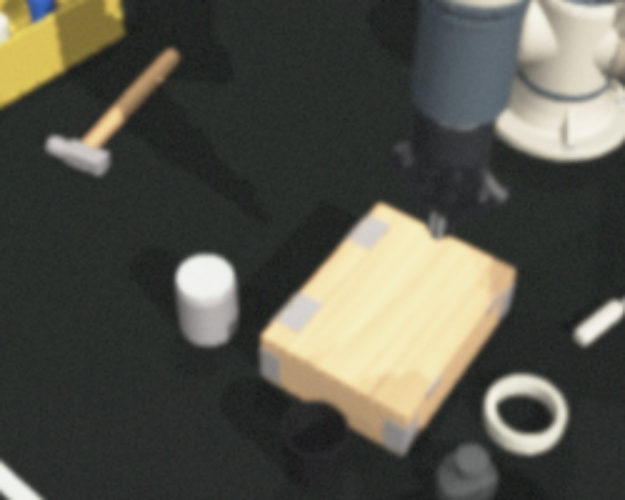

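The lid is flat on the rim, the bystanders stand where they were, and the gripper is clear above.

```bash
python3 -c "
from station import order
print(order.finish_job())"
```

```text
the job is handed in; nothing more can be done
None
```

The flap is folded flat, the lid was then pushed gently shut over it, and the job is handed in at about 9 s of the 50 s allowed; the hand-in returned no verdict, but the last picture shows the lid flat, the bystanders unmoved and the gripper clear.

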